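# Bolt down the part ejector and work its pedal

## Task

Fasten the part ejector to the slotted bed: lower the oblong foot of the T-bolt into the near slot, slide the bolt fully home into the fork of the ejector's base, and give it a quarter turn so that its foot locks crosswise under the slot's lips. Only then press the ejector's pedal right down to its stop, so that the pusher slides the printed cup along the deck, and let the pedal come back up. Do not touch the freshly printed cup on the ejector or work the pedal before the bolt is locked, and leave the other loose things where they are.

Things in the scene. Friction and masses are not known exactly. Their poses are not given: they have to be found in the camera images.
- bed: (All sizes in mm.) Fixed aluminium bed, 200 (x) by 480 (y) by 28 high, two T-slots along its y. Origin on the table under the near slot's centre line at mid length; the bed spans x -60 to 140, y -240 to 240. Near slot at x = 0, the other at x = 80. Each: mouth 18 wide between lips, tops at z = 28, undersides at z = 22; cavity below 40 wide, floor at z = 8.
- ejector: Fixed part ejector, grey and bare steel, on the bed, axes parallel to the bed's. Origin on the bed's top (28 above the table) over the near slot's centre line, at mid width; x points away from the robot, y along the slot. Base plate 6 thick, y -50 to 50; a foot reaches from it to -y and ends in the fork. Housing and deck x -45 to 100, y -36 to 36, deck top at z = 30.
- pedal (a joint): Spring pedal on the ejector's side nearest the robot: steel plate 44 wide, 95 long from its hinge, black ribbed tread. 0 = up (free end sloping 0.17 rad upward), grows as the free end goes down, 0.42 rad = at its stop (0.25 rad below level). Springs back by itself; pushing on the tread takes about 4 N to start and 10 N at the stop.
- tread (a point): Middle of the pedal's tread, on its upper face, 70 from the hinge axis; moves with the pedal.
- pedal_hinge (a point): Middle of the pedal's hinge axis (parallel to the ejector's y), at ejector x -62, y 0, z 34. Beside the pedal stand two upright cheeks at y = -34 and 34, 4 thick, 64 apart inside, from ejector x -152 to -44, tops at ejector z = 45.
- fork_seat (a point): Where the bolt's shank axis stands when fully home in the fork: ejector x 0, y -96, on the fork's top (34 above the table). The fork lies on the bed over the near slot: two tines 6 thick, x -35 to 35 overall, from ejector y -140 to -90, gap 12 wide, open towards -y, closed end at y = -90.
- tbolt: The loose T-bolt, standing upright on its foot on the table: steel oblong foot 32 (x) by 14 (y) by 8 thick, shank 8 diameter, on top a black bar grip 30 long, 12 wide and 26 high (44 to 70 above the table when it stands), the bar parallel to the foot's length. 70 high, 60 g. Origin at the centre of the foot's underside, z up along the shank, x along foot and bar. Its foot passes the slot's mouth only lengthwise.
- block: Fixed dark steel step block on the bed, 60 (x) by 40 (y) by 40 high, straddling the near slot on the -y side of the fork; the bolt must go in between the block and the fork. Origin at the centre of its underside.
- cup: Freshly printed cream cup with black cap on the ejector's deck, 50 diameter, 39 high. Origin at the centre of its underside. Slides along the ejector's +x between 10 high guides, up to an end wall at x = 89, moved by a steel pusher plate: front face at x = -33 with the pedal up, 131 mm further per rad of pedal (55 in all); it goes back with the pedal.
- foot_bolt: Bystander: a levelling foot, same black bar grip as the T-bolt but a round foot 30 diameter that does not fit the slot. Standing upright, 70 high. Origin at the centre of its underside.
- knob_bolt: Bystander: a bolt with a square 24 foot and a round black knob 30 diameter, 68 high, standing upright. Origin at the centre of its underside.
- spare_cup: Bystander: another cream cup like the first, standing on the bed beside the near slot. Origin at the centre of its underside.
- cartridge: Bystander: grey nozzle cartridge 28 diameter, 60 high, standing on the bed beyond its far slot. Origin at the centre of its underside.
- scraper: Bystander: scraper 200 long lying on the table. Origin about mid length, on the table.
- jar: Bystander: white jar 56 diameter, 70 high, on the table close beside the pedal. Origin at the centre of its underside.
- wrench: Bystander: wrench 150 long lying on the table. Origin about mid length, on the table.
Not all that is in view belongs to the job. What is shaped like the tbolt but purple is not meant.

How it is judged:
By the outcome, as a careful person would: the job done as asked, in the order asked, and still so for the second after the job is handed in, with the robot touching nothing.
It also fails if it takes over 69 s, if anything falls off the work surface, if the arm or the gripper's body presses on something with over 40 N, if the wrist force passes 120 N, or if a joint passes its speed limit or range.

## Robot

A 6-joint arm with a two-finger parallel gripper is mounted at the origin on the work surface. World frame = base frame: x ahead of the robot, y to its left, z up, the work surface at z = 0. Lengths are in mm, angles in degrees, forces in N, time in s.
With the tool pointing down it reaches from about 250 to 850 mm from the base axis. Payload 12.5 kg.
Tool frame: the origin (TCP) lies on the centre line of the jaws, within the pads' length; the fingertips stand 25 mm ahead of it and the grasp point (between the pads) lies 6 mm ahead of it; z points along the fingers, y is the direction in which the jaws open and shut (so a half turn about z gives the same grasp; the last joint's range is limited). The gripper opens to 93 mm and grips with 3 to 60 N. Pads are 15 mm wide; open, the fingers measure 128 mm over their backs; the gripper's body (75 mm by 188 mm) begins 65 mm behind the grasp point.
Start: joints at [63.22, 20.094, 94.641, -0, 65.266, -4.847], TCP at [205.404, 510.19, 243.633] pointing down, gripper open.
Joint ranges: [-157.81, 157.81], [-45, 120.19], [0.68, 151.7], [-89.99, 269.99], [4.06, 180], [-164.3, 164.3]. Speed limits (degrees/s): [127.2, 127.2, 159.86, 180, 180, 180].

## Interface

Orientations are given as a 3x3 rotation matrix whose columns are the frame's x, y, z axes.
In Python, from plant import readout, vision, bot gives the robot as it stands.
- The arm moves only by the tool step_arm, never from a script. Its argument "plan" is a list of rows, each an object of numbers: "claw": the opening, from 0 (shut) to 1 (fully open); "x", "y", "z": the shift along the tool's x, y, z each as a share of 30 mm, from -1 to 1; "ax", "ay", "az": the turn, a rotation vector about the tool's x, y, z each as a share of 180 degrees, from -1 to 1. A call has 1 to 12 rows; each row shifts and turns the commanded pose from where the row before left it, along the tool's axes as they then stand; what a row does not reach is not made up. A row lasts 1/10 s, in which the tool goes at most 50 mm and 8.59 degrees, less where a joint would pass 70% of its speed; a pose out of reach is approached as far as the arm can. A call with a number of a shift or a turn outside -1 to 1 is refused whole. A call with a gripper value outside its range is refused whole. The fingers move at their own pace and stop on an object; the grip force is fixed at half the most. Time passes only in rows, so rows that do not move let the fingers close. It gives the time, the measured TCP pose, the force and the opening at its end, in the units of the state.
- readout.sense(): the state, without advancing time (a new reading comes with each control period).
- vision.grab_frame(name): name is "side" or "top" or "wrist"; returns a dict with "pixels" (420x560x3 uint8, blue, green, red), "z_map" (420x560 float32, mm along the optical axis (not along the pixel's ray), 0 where there is no reading), "mtx" (3x3 intrinsics, pixels), "R" (3x3) and "t" (3): a world point X has camera coordinates R X + t; the wrist camera has in their place "mount" (4x4, takes a point from camera to tool coordinates, whose origin is the TCP and whose axes are the flange's). Camera axes: x right, y down, z forward; pixel columns grow to the right and rows downward; lengths in mm; the calibration is good to about 2 mm. A picture is of the moment at which its call begins: read the wrist's pose just before it.
- bot.sign_off(): hands the job in, once; it reports no verdict.
Trained networks look in a picture, given as the dict that the camera call returned (one of the last four; its "shot" number tells which), for a name from the list of things; names that differ only in an ending like _2 or _b are one class to them, and where a whole thing is asked for, a point or a joint stands for the part that bears it (a point fixed in the world has none). Each returns a list of dicts, best first, with "conf" (0 to 1); they miss things now and then, are a little off and sometimes report something else, mostly with a low value. They report only what shows in the picture. A call takes as long as a camera call. They do not tell look-alikes from the thing itself.
- vision.look_for(name, picture): "point" ([x, y, z] in mm, in world coordinates, good to about 4 mm: the middle of the surface that is visible of it).
- vision.regions_of(name, picture): "pixels" (420x560 bool, what is visible of it).
- vision.pinpoint(name, picture): "point" ([x, y, z] in mm, in world coordinates, good to about 4 mm: a listed point, or the origin of a listed thing).
The state is a dict: "time_s": time; "q": joint angles; "joint_vel": joint speeds; "effort": joint torques, N m; "ee_pos": TCP position; "eef_rot": TCP orientation; "wrist_force": force on the tool from outside, world axes, zero at the start; "moment": the same for the moment, N m; "gripper_width": finger opening in mm.
Only numpy, scipy, OpenCV 4.12 (cv2) and the standard library are available. Lean on these libraries where they do the work, as an engineer would, in place of code of your own. Each camera call takes 0.05 s, during which the arm holds its last target. There are 200 camera calls.

## Working session

There is one attempt and no reset: what is moved stays moved. The work goes in short steps, Python scripts to look and compute and a tool call to move; the robot and the scene stay as the last step left them, time stands still between calls to the robot, and variables do not carry over. Pictures are saved under pics/ and viewed, about 8 in all and at most 12, crops included, and the job is handed in when it is done.

Besides the shell and the picture viewer there is one more tool, called after ">>>" by a JSON object that holds its "api" and its "payload". step_arm: Moves the arm, as the interface text tells. Its arguments: {"type":"object","properties":{"plan":{"type":"array","items":{"type":"object","properties":{"claw":{"type":"number"},"x":{"type":"number"},"y":{"type":"number"},"z":{"type":"number"},"ax":{"type":"number"},"ay":{"type":"number"},"az":{"type":"number"}}}}},"required":["plan"]}

```bash
mkdir -p pics; cat > h.py <<'E'
from plant import readout, vision, bot
import numpy as np, cv2
np.set_printoptions(precision=1,suppress=True)
def cloud(p):
    z=p["z_map"]; v,u=np.mgrid[:420,:560]; K=p["mtx"]
    c=np.stack([(u-K[0,2])/K[0,0]*z,(v-K[1,2])/K[1,1]*z,z],-1)
    return (c-p["t"])@p["R"]
E
python3 - <<'E'
from h import *
s=readout.sense(); print(s["time_s"],s["ee_pos"],s["eef_rot"],s["gripper_width"])
for n in ["top","side"]:
    p=vision.grab_frame(n); cv2.imwrite(f"pics/{n}0.png",p["pixels"])
    for k in ["bed","ejector","tread","pedal_hinge","fork_seat","tbolt","block","cup","foot_bolt","knob_bolt","spare_cup","jar"]:
        print(n,k,[(d["point"],round(d["conf"],2)) for d in vision.pinpoint(k,p)][:3])
E
```

```text
0.0 [205.3 509.9 243.1] [[-0.9  0.4 -0. ]
 [ 0.4  0.9 -0. ]
 [ 0.  -0.  -1. ]] 93.23251448216479
top bed []
top ejector [([621.5, 164.0, 26.8], 0.62)]
top tread [([492.1, 174.5, 79.9], 0.55)]
top pedal_hinge [([560.8, 166.0, 63.6], 0.64)]
top fork_seat [([619.9, 70.4, 37.4], 0.67)]
top tbolt [([490.3, 388.6, 0.2], 0.72), ([525.1, 323.0, 0.5], 0.48), ([493.0, 460.1, 1.7], 0.44)]
top block [([612.6, -160.0, 26.5], 0.9), ([491.6, 175.0, 77.7], 0.19)]
top cup [([623.2, 170.3, 58.6], 0.9)]
top foot_bolt [([450.1, -94.3, -0.0], 0.46), ([615.2, -161.4, 28.6], 0.38)]
top knob_bolt [([530.3, -375.9, 0.7], 0.66)]
top spare_cup [([690.8, -65.7, 28.2], 0.73)]
top jar [([515.1, 245.9, -0.9], 0.77)]
side bed [([617.6, 19.5, -2.3], 0.87)]
side ejector [([626.9, 166.0, 29.6], 0.68)]
side tread [([494.3, 171.2, 78.2], 0.77)]
side pedal_hinge [([560.6, 171.2, 60.2], 0.82)]
side fork_seat [([620.3, 72.8, 36.8], 0.78)]
side tbolt [([490.2, 386.1, 0.4], 0.79), ([489.4, 452.4, -0.8], 0.64), ([524.6, 325.8, 1.2], 0.6)]
side block [([611.4, -162.8, 27.5], 0.85), ([401.0, -187.8, -2.1], 0.48)]
side cup [([620.6, 169.8, 59.3], 0.57), ([520.2, 247.4, 1.9], 0.46), ([560.2, 168.4, 58.7], 0.31)]
side foot_bolt [([454.9, -94.2, 3.0], 0.69), ([611.8, -162.8, 26.6], 0.44)]
side knob_bolt [([489.8, 388.5, 5.1], 0.64), ([623.6, 173.8, 29.0], 0.58), ([528.8, -373.4, 3.7], 0.52)]
side spare_cup [([696.7, -63.5, 26.4], 0.92), ([612.7, -161.0, 29.1], 0.25)]
side jar [([520.7, 248.3, -1.2], 0.72), ([697.5, -62.6, 31.4], 0.56)]
```

View pics/top0.png

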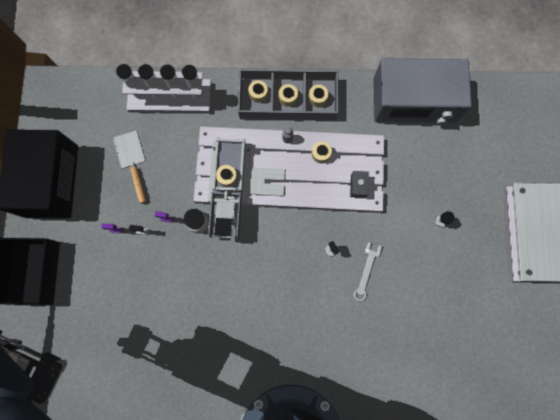

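View pics/side0.png

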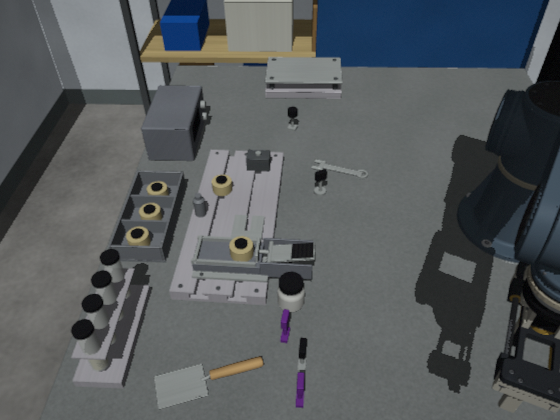

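The top view has three bolts of the same shape on the table: purple at (110,227), black at (138,229), and purple at (162,216). The black bar bolt at (333,248) is the round-footed foot_bolt, and (446,219) is the round knob. The black one at (138,229), side view (302,350), fits the description. I'll confirm that with a crop and measure it.

```bash
python3 - <<'E'
from h import *
ims=[]
C=np.array([490,387.5])
for n in ["top","side"]:
    p=vision.grab_frame(n); X=cloud(p); im=p["pixels"]
    c=(138,229) if n=="top" else (302,355)
    a=im[c[1]-30:c[1]+30,c[0]-37:c[0]+37]; ims.append(cv2.resize(a,(518,420),interpolation=cv2.INTER_CUBIC)[:, :])
    d=np.hypot(X[...,0]-C[0],X[...,1]-C[1])
    m=(d<35)&(X[...,2]>45)&(X[...,2]<85)&(p["z_map"]>0)
    q=X[m]; print(n,m.sum(),im[m].mean(0)); 
    if len(q)>5:
        print(q.min(0),q.max(0)); t=q[q[:,2]>64]; r=cv2.minAreaRect(t[:,:2].astype(np.float32)) if len(t)>3 else None; print("bar",r,np.median(t,0))
    for k,zz in (("foot",(2,18)),):
        m2=(d<35)&(X[...,2]>4)&(X[...,2]<12); q=X[m2]; 
        if len(q)>4: print("foot",m2.sum(),cv2.minAreaRect(q[:,:2].astype(np.float32)))
    for r in vision.regions_of("tbolt",p): 
        m=r["pixels"];v,u=np.nonzero(m); print("reg",u.mean(),v.mean(),r["conf"],m.sum(),im[m].mean(0))
    # fixture
    if n=="top":
        np.save("X.npy",X)
        R=X; 
        m=(X[...,2]>31)&(X[...,2]<38)&(X[...,1]<120)&(X[...,1]>10)&(abs(X[...,0]-620)<45); q=X[m]; print("fork",m.sum(),cv2.minAreaRect(q[:,:2].astype(np.float32)),q.min(0),q.max(0),np.median(q,0))
        m=(X[...,2]>60)&(X[...,2]<75)&(abs(X[...,0]-615)<50)&(abs(X[...,1]+160)<50); q=X[m]; print("block",m.sum(),q.min(0),q.max(0),np.median(q,0))
        m=(X[...,2]>24)&(X[...,2]<31)&(X[...,0]>500)&(X[...,0]<850)&(abs(X[...,1])<300); q=X[m]; print("bed",cv2.minAreaRect(q[:,:2].astype(np.float32)),np.median(q,0))
cv2.imwrite("pics/crop1.png",cv2.resize(np.hstack(ims),(800,324)))
E
```

```text
top 84 [46.8 45.1 44.4]
[481.3 369.9  45.4] [495.3 401.8  74. ]
bar ((488.288330078125, 385.7677917480469), (31.18645477294922, 11.710150718688965), 83.5548324584961) [487.6 385.   68.7]
foot 45 ((491.1573181152344, 385.0310363769531), (31.69968032836914, 57.545589447021484), 75.08231353759766)
reg 164.70967741935485 217.11290322580646 0.55 124 [110.3  52.7  84.5]
reg 196.10888888888888 220.70666666666668 0.54 450 [50.1 48.8 48.6]
reg 138.56953642384107 229.49668874172184 0.48 151 [71.3 70.1 68.3]
reg 112.49645390070921 228.27659574468086 0.48 141 [107.1  51.7  82.3]
fork 754 ((618.9122314453125, 65.46590423583984), (108.34917449951172, 86.2988510131836), 89.10572052001953) [576.  11.  31.] [662.9 119.9  37.9] [621.2  77.   33.3]
block 386 [ 579.1 -181.9   60.8] [ 641.2 -141.2   74.4] [ 607.9 -161.5   67. ]
bed ((676.551513671875, -3.5341796875), (346.04168701171875, 592.2926025390625), 0.6216481328010559) [663.4 -29.3  27.2]
side 145 [25.4 23.3 23.1]
[481.7 373.8  45. ] [494.5 405.3  74. ]
bar ((487.8660583496094, 389.5316467285156), (31.88707160949707, 11.805604934692383), 85.51403045654297) [487.6 391.   70.1]
foot 96 ((490.296142578125, 387.9128723144531), (53.098609924316406, 48.80029296875), 34.87950897216797)
reg 285.187969924812 325.94736842105266 0.61 266 [99.4 40.1 77.1]
reg 302.3497942386831 355.1440329218107 0.53 243 [60.3 59.5 57.7]
reg 300.0614754098361 389.65983606557376 0.51 244 [107.8  39.2  82.4]
```

View pics/crop1.png

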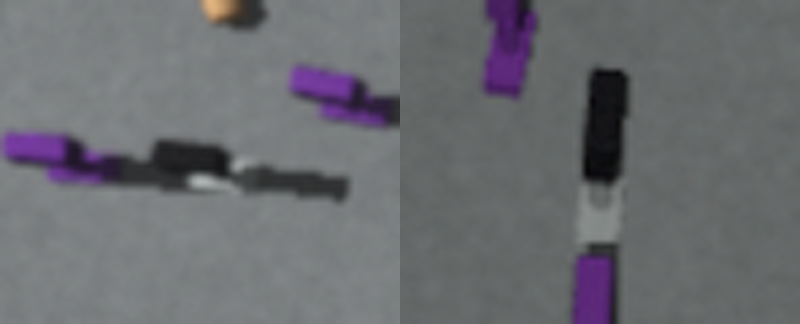

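The crop confirms it: the middle bolt, black bar with a bright oblong foot, is the T-bolt. Its bar runs roughly along world y, and its two neighbours are the purple decoys. Next I plan the approach to a hover above it.

```bash
cat >> h.py <<'E'
from scipy.spatial.transform import Rotation as Ro
def target(yaw):  # tool down, tool y (jaw) at world angle yaw deg
    a=np.radians(yaw); y=np.array([np.cos(a),np.sin(a),0]); z=np.array([0,0,-1.]); return np.stack([np.cross(y,z),y,z],1)
def go(pos,yaw):
    s=readout.sense(); R=np.array(s["eef_rot"]); d=R.T@(np.array(pos)-s["ee_pos"])
    r=np.degrees(Ro.from_matrix(R.T@target(yaw)).as_rotvec())
    print("t",round(s["time_s"],2),"pos",s["ee_pos"],"jaw yaw",np.degrees(np.arctan2(R[1,1],R[0,1])),"q",np.array(s["q"]))
    print("tool shift mm",d,"shares",np.round(d/30,3),"turn deg",r,"shares",np.round(r/180,4), "F",np.array(s["wrist_force"]),"w",s["gripper_width"])
E
python3 - <<'E'
from h import *
go([488,388,220],-5)
R=np.array(readout.sense()["eef_rot"]); print(np.round(R,4))
p=vision.grab_frame("wrist"); print(p["mount"],p["mtx"])
E
```

```text
t 1.5 pos [205.4 510.2 243.6] jaw yaw 68.06707496829723 q [63.2 20.1 94.6  0.  65.3 -4.8]
tool shift mm [-307.8   -7.8   23.6] shares [-10.3  -0.3   0.8] turn deg [ 0.  -0.  73.1] shares [ 0.  -0.   0.4] F [-0.2  0.1  0. ] w 92.70635620739644
[[-0.9  0.4 -0. ]
 [ 0.4  0.9  0. ]
 [ 0.   0.  -1. ]]
[[  -0.    -1.    -0.3   69.6]
 [   1.    -0.    -0.    -0.7]
 [   0.    -0.3    1.  -140.4]
 [   0.     0.     0.     1. ]] [[293.    0.  284. ]
 [  0.  293.  212.3]
 [  0.    0.    1. ]]
```

>>> {"api": "step_arm", "payload": {"plan": [{"claw":1,"x":-0.933,"y":-0.024,"z":0.07},{"claw":1,"x":-0.933,"y":-0.024,"z":0.07},{"claw":1,"x":-0.933,"y":-0.024,"z":0.07},{"claw":1,"x":-0.933,"y":-0.024,"z":0.07},{"claw":1,"x":-0.933,"y":-0.024,"z":0.07},{"claw":1,"x":-0.933,"y":-0.024,"z":0.07},{"claw":1,"x":-0.933,"y":-0.024,"z":0.07},{"claw":1,"x":-0.933,"y":-0.024,"z":0.07},{"claw":1,"x":-0.933,"y":-0.024,"z":0.07},{"claw":1,"x":-0.933,"y":-0.024,"z":0.07},{"claw":1,"x":-0.933,"y":-0.024,"z":0.07}]}}

```text
validation failed for argument at $.pl...
```

>>> {"api": "step_arm", "payload": {"plan": [{"claw":0.6,"az":0.0451},{"claw":0.6,"az":0.0451},{"claw":0.6,"az":0.0451},{"claw":0.6,"az":0.0451},{"claw":0.6,"az":0.0451},{"claw":0.6,"az":0.0451},{"claw":0.6,"az":0.0451},{"claw":0.6,"az":0.0451},{"claw":0.6,"az":0.0451},{"claw":0.6},{"claw":0.6}]}}

```text
validation failed for argument at $.pl...
```

```bash
cat >> h.py <<'E'
def wcloud(s,p):
    z=p["z_map"]; v,u=np.mgrid[:420,:560]; K=p["mtx"]; M=np.array(p["mount"])
    c=np.stack([(u-K[0,2])/K[0,0]*z,(v-K[1,2])/K[1,1]*z,z],-1)
    return (c@M[:3,:3].T+M[:3,3])@np.array(s["eef_rot"]).T+s["ee_pos"]
E
python3 - <<'E'
from h import *
s=readout.sense(); p=vision.grab_frame("wrist"); cv2.imwrite("pics/w1.png",p["pixels"])
X=wcloud(s,p); go([488,388,220],-5)
d=np.hypot(X[...,0]-488,X[...,1]-388)
m=(d<28)&(X[...,2]>60)&(X[...,2]<78)&(p["z_map"]>0); t=X[m]; print(len(t),cv2.minAreaRect(t[:,:2].astype(np.float32)),t.mean(0),np.median(t[:,2]))
m=(d<28)&(X[...,2]>5)&(X[...,2]<11)&(p["z_map"]>0); t=X[m]; print(len(t),t.min(0),t.max(0))
print([(d["point"],d["conf"]) for d in vision.pinpoint("tbolt",p)])
E
```

```text
t 1.6 pos [205.4 510.2 243.6] jaw yaw 68.06881680069034 q [63.2 20.1 94.6 -0.  65.3 -4.8]
tool shift mm [-307.8   -7.8   23.7] shares [-10.3  -0.3   0.8] turn deg [ 0.   0.  73.1] shares [0.  0.  0.4] F [-0.1  0.1  0.1] w 92.99363953377151
0 ((0.0, 0.0), (0.0, 0.0), 0.0) [nan nan nan] nan<stdin>:5: RuntimeWarning: Mean of empty slice.
  ret = um.true_divide(
  return _methods._mean(a, axis=axis, dtype=dtype,
  ret = ret.dtype.type(ret / rcount)
Traceback (most recent call last):
ValueError: zero-size array to reduction operation minimum which has no identity
```

View pics/w1.png

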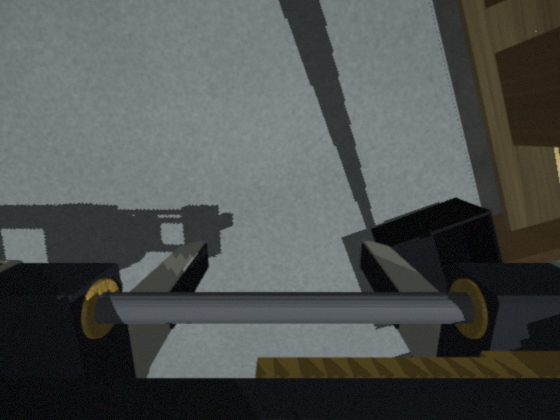

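The move was refused, so this picture shows only bare table under the start pose. I'll try again with every key present in each row.

>>> {"api": "step_arm", "payload": {"plan": [{"claw":1,"x":-0.933,"y":-0.024,"z":0.07,"ax":0,"ay":0,"az":0},{"claw":1,"x":-0.933,"y":-0.024,"z":0.07,"ax":0,"ay":0,"az":0},{"claw":1,"x":-0.933,"y":-0.024,"z":0.07,"ax":0,"ay":0,"az":0},{"claw":1,"x":-0.933,"y":-0.024,"z":0.07,"ax":0,"ay":0,"az":0},{"claw":1,"x":-0.933,"y":-0.024,"z":0.07,"ax":0,"ay":0,"az":0},{"claw":1,"x":-0.933,"y":-0.024,"z":0.07,"ax":0,"ay":0,"az":0},{"claw":1,"x":-0.933,"y":-0.024,"z":0.07,"ax":0,"ay":0,"az":0},{"claw":1,"x":-0.933,"y":-0.024,"z":0.07,"ax":0,"ay":0,"az":0},{"claw":1,"x":-0.933,"y":-0.024,"z":0.07,"ax":0,"ay":0,"az":0},{"claw":1,"x":-0.933,"y":-0.024,"z":0.07,"ax":0,"ay":0,"az":0},{"claw":1,"x":-0.933,"y":-0.024,"z":0.07,"ax":0,"ay":0,"az":0}]}}

```text
time_s: 2.7
ee_pos: [489.1, 387.3, 220.4]
eef_rot: [[-0.928, 0.374, -0.0], [0.374, 0.928, 0.0], [0.0, -0.0, -1.0]]
wrist_force: [-0.1, -0.3, 0.3]
gripper_width: 93.1
```

>>> {"api": "step_arm", "payload": {"plan": [{"claw":0.6,"x":0,"y":0,"z":0,"ax":0,"ay":0,"az":0.0451},{"claw":0.6,"x":0,"y":0,"z":0,"ax":0,"ay":0,"az":0.0451},{"claw":0.6,"x":0,"y":0,"z":0,"ax":0,"ay":0,"az":0.0451},{"claw":0.6,"x":0,"y":0,"z":0,"ax":0,"ay":0,"az":0.0451},{"claw":0.6,"x":0,"y":0,"z":0,"ax":0,"ay":0,"az":0.0451},{"claw":0.6,"x":0,"y":0,"z":0,"ax":0,"ay":0,"az":0.0451},{"claw":0.6,"x":0,"y":0,"z":0,"ax":0,"ay":0,"az":0.0451},{"claw":0.6,"x":0,"y":0,"z":0,"ax":0,"ay":0,"az":0.0451},{"claw":0.6,"x":0,"y":0,"z":0,"ax":0,"ay":0,"az":0.0451},{"claw":0.6,"x":0,"y":0,"z":0,"ax":0,"ay":0,"az":0}]}}

```text
time_s: 3.7
ee_pos: [488.1, 387.8, 220.5]
eef_rot: [[0.089, 0.996, -0.0], [0.996, -0.089, -0.0], [-0.0, -0.0, -1.0]]
wrist_force: [-1.1, -0.5, -0.2]
gripper_width: 55.6
```

```bash
python3 - <<'E'
from h import *
s=readout.sense(); p=vision.grab_frame("wrist"); cv2.imwrite("pics/w2.png",p["pixels"])
X=wcloud(s,p); go([488,388,220],-5)
d=np.hypot(X[...,0]-488,X[...,1]-388)
for lo,hi in ((62,78),(4,12)):
    m=(d<28)&(X[...,2]>lo)&(X[...,2]<hi)&(p["z_map"]>0); t=X[m]
    if len(t)>3: print(len(t),cv2.minAreaRect(t[:,:2].astype(np.float32)),t.mean(0),np.median(t[:,2]))
print([(d["point"],d["conf"]) for d in vision.pinpoint("tbolt",p)])
E
```

```text
t 3.75 pos [488.  387.9 220.5] jaw yaw -4.818731475828117 q [34.2 29.  84.5 -0.  66.5 39. ]
tool shift mm [ 0.1 -0.   0.5] shares [ 0. -0.  0.] turn deg [-0.   0.   0.2] shares [-0.  0.  0.] F [-0.4  0.2 -0.2] w 55.40111971399026
339 ((490.3849792480469, 385.9003601074219), (30.110597610473633, 11.45576000213623), 84.96670532226562) [490.2 386.6  69.1] 69.2370024832145
77 ((491.1209411621094, 397.7254638671875), (7.988340377807617, 12.228446960449219), 85.26860809326172) [491.1 397.8   7.4] 7.404568246213046
[([519.8, 326.0, 4.1], 0.92), ([492.7, 457.2, 0.4], 0.88), ([490.8, 387.2, 1.8], 0.73)]
```

View pics/w2.png

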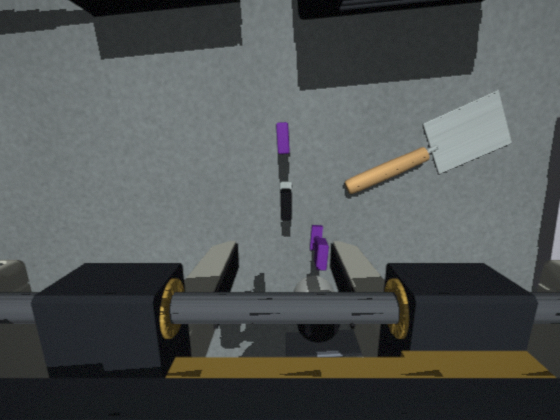

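The wrist view shows the black bolt at (287,203) between the purple ones at (283,138) and (320,245). The centre is (490.4, 386.5), bar at 85°, and the top at z 69 is as it should be. I'll go down and grip it.

>>> {"api": "step_arm", "payload": {"plan": [{"claw":0.6,"x":-0.036,"y":0.083,"z":0.5,"ax":0,"ay":0,"az":0},{"claw":0.6,"x":0,"y":0,"z":0.9,"ax":0,"ay":0,"az":0},{"claw":0.6,"x":0,"y":0,"z":0.9,"ax":0,"ay":0,"az":0},{"claw":0.6,"x":0,"y":0,"z":0.9,"ax":0,"ay":0,"az":0},{"claw":0.6,"x":0,"y":0,"z":0.9,"ax":0,"ay":0,"az":0},{"claw":0.6,"x":0,"y":0,"z":0.8,"ax":0,"ay":0,"az":0},{"claw":0.6,"x":0,"y":0,"z":0.3,"ax":0,"ay":0,"az":0},{"claw":0.6,"x":0,"y":0,"z":0,"ax":0,"ay":0,"az":0},{"claw":0.0,"x":0,"y":0,"z":0,"ax":0,"ay":0,"az":0},{"claw":0.0,"x":0,"y":0,"z":0,"ax":0,"ay":0,"az":0},{"claw":0.0,"x":0,"y":0,"z":0,"ax":0,"ay":0,"az":0},{"claw":0.0,"x":0,"y":0,"z":0,"ax":0,"ay":0,"az":0}]}}

```text
time_s: 5.0
ee_pos: [490.7, 386.7, 65.2]
eef_rot: [[0.087, 0.996, 0.001], [0.996, -0.087, 0.001], [0.001, 0.001, -1.0]]
wrist_force: [-0.1, 0.0, -0.2]
gripper_width: 28.3
```

>>> {"api": "step_arm", "payload": {"plan": [{"claw":0.0,"x":0,"y":0,"z":0,"ax":0,"ay":0,"az":0},{"claw":0.0,"x":0,"y":0,"z":0,"ax":0,"ay":0,"az":0},{"claw":0.0,"x":0,"y":0,"z":0,"ax":0,"ay":0,"az":0}]}}

```text
time_s: 5.3
ee_pos: [490.5, 386.6, 64.6]
eef_rot: [[0.087, 0.996, 0.0], [0.996, -0.087, 0.0], [0.0, 0.0, -1.0]]
wrist_force: [-0.2, -0.6, -0.4]
gripper_width: 11.8
```

>>> {"api": "step_arm", "payload": {"plan": [{"claw":0,"x":0,"y":0,"z":-0.3,"ax":0,"ay":0,"az":0},{"claw":0,"x":0,"y":0,"z":-0.9,"ax":0,"ay":0,"az":0},{"claw":0,"x":0,"y":0,"z":-0.9,"ax":0,"ay":0,"az":0},{"claw":0,"x":0,"y":0,"z":-0.9,"ax":0,"ay":0,"az":0},{"claw":0,"x":0,"y":0,"z":-0.9,"ax":0,"ay":0,"az":0},{"claw":0,"x":0,"y":0,"z":-0.9,"ax":0,"ay":0,"az":0},{"claw":0,"x":0,"y":0,"z":-0.9,"ax":0,"ay":0,"az":0},{"claw":0,"x":-0.5,"y":0.2,"z":-0.2,"ax":0,"ay":0,"az":0},{"claw":0,"x":-0.9,"y":0.33,"z":0,"ax":0,"ay":0,"az":0},{"claw":0,"x":-0.9,"y":0.33,"z":0,"ax":0,"ay":0,"az":0},{"claw":0,"x":-0.9,"y":0.33,"z":0,"ax":0,"ay":0,"az":0},{"claw":0,"x":-0.9,"y":0.33,"z":0,"ax":0,"ay":0,"az":0}]}}

```text
time_s: 6.5
ee_pos: [525.1, 257.7, 240.6]
eef_rot: [[0.087, 0.996, -0.001], [0.996, -0.087, -0.001], [-0.001, -0.001, -1.0]]
wrist_force: [0.1, 0.0, -1.2]
gripper_width: 11.6
```

>>> {"api": "step_arm", "payload": {"plan": [{"claw":0,"x":-0.9,"y":0.33,"z":0,"ax":0,"ay":0,"az":0},{"claw":0,"x":-0.9,"y":0.33,"z":0,"ax":0,"ay":0,"az":0},{"claw":0,"x":-0.9,"y":0.33,"z":0,"ax":0,"ay":0,"az":0},{"claw":0,"x":-0.9,"y":0.33,"z":0,"ax":0,"ay":0,"az":0},{"claw":0,"x":-0.9,"y":0.33,"z":0,"ax":0,"ay":0,"az":0},{"claw":0,"x":-0.9,"y":0.33,"z":0,"ax":0,"ay":0,"az":0},{"claw":0,"x":-0.9,"y":0.33,"z":0,"ax":0,"ay":0,"az":0},{"claw":0,"x":-0.9,"y":0.33,"z":0,"ax":0,"ay":0,"az":0},{"claw":0,"x":-0.9,"y":0.33,"z":0,"ax":0,"ay":0,"az":0},{"claw":0,"x":-0.9,"y":0.33,"z":0,"ax":0,"ay":0,"az":0},{"claw":0,"x":-0.9,"y":0.33,"z":0,"ax":0,"ay":0,"az":0},{"claw":0,"x":-0.5,"y":0.2,"z":0,"ax":0,"ay":0,"az":-0.0167}]}}

```text
time_s: 7.7
ee_pos: [611.9, -63.7, 240.5]
eef_rot: [[0.036, 0.999, -0.001], [0.999, -0.036, -0.0], [-0.0, -0.001, -1.0]]
wrist_force: [-0.9, -0.2, -1.1]
gripper_width: 12.2
```

>>> {"api": "step_arm", "payload": {"plan": [{"claw":0,"x":0,"y":0,"z":0,"ax":0,"ay":0,"az":0},{"claw":0,"x":0,"y":0,"z":0,"ax":0,"ay":0,"az":0}]}}

```text
time_s: 7.9
ee_pos: [611.8, -61.1, 240.8]
eef_rot: [[0.037, 0.999, -0.001], [0.999, -0.037, 0.0], [0.0, -0.001, -1.0]]
wrist_force: [-0.5, 0.3, -1.0]
gripper_width: 12.1
```

```bash
python3 - <<'E'
from h import *
s=readout.sense(); p=vision.grab_frame("wrist"); cv2.imwrite("pics/w3.png",p["pixels"])
X=wcloud(s,p); np.savez("w3.npz",X=X,z=p["z_map"],im=p["pixels"]); go([617,-55,180],-2)
ok=p["z_map"]>0
print("bedtop z",np.median(X[...,2][ok&(X[...,2]>22)&(X[...,2]<31)]))
for y0 in range(-90,20,10):
    b=ok&(abs(X[...,1]-y0)<5)&(abs(X[...,0]-617)<30)
    lo=X[b&(X[...,2]<20)&(X[...,2]>0)][:,0]; hi=X[b&(X[...,2]>24)&(X[...,2]<32)][:,0]
    if len(lo)>3: print(y0,"slot",len(lo),np.percentile(lo,[2,98]),"lip edges",hi[hi<617].max() if (hi<617).any() else 0,hi[hi>617].min() if (hi>617).any() else 0)
m=ok&(X[...,2]>31)&(X[...,2]<38)&(X[...,1]>15)&(X[...,1]<125)&(abs(X[...,0]-620)<42); q=X[m]
if len(q)>5: print("fork",len(q),q.min(0),q.max(0),cv2.minAreaRect(q[:,:2].astype(np.float32)))
for k in ("fork_seat","ejector","block","tbolt"): print(k,[(d["point"],round(d["conf"],2)) for d in vision.pinpoint(k,p)])
E
```

```text
t 7.95 pos [611.9 -60.5 241. ] jaw yaw -2.054386750700398 q [-10.   27.   84.6   0.   68.4  -7.9]
tool shift mm [ 5.7  5.  61. ] shares [0.2 0.2 2. ] turn deg [-0.1 -0.  -0.1] shares [-0. -0. -0.] F [ 0.1  1.  -0.2] w 11.73368674777997
bedtop z 27.462874633893932
-90 slot 47 [606.1 623.3] lip edges 597.6914210613928 623.7204784839035
-80 slot 107 [606.4 623.5] lip edges 605.6685434709489 624.0295588897603
-70 slot 102 [606.8 623.8] lip edges 606.065635812441 624.3581475913593
-60 slot 108 [607.2 624.1] lip edges 606.4664584833153 624.6543773162673
-50 slot 114 [607.6 625.3] lip edges 606.8529519296785 624.958172367551
-40 slot 117 [608. 626.] lip edges 607.2736343442564 626.3572933764182
-30 slot 117 [608.4 626.3] lip edges 607.7306210635834 626.6142158307742
-20 slot 123 [608.8 626.6] lip edges 608.1406281248204 626.8605655872751
-10 slot 122 [609.2 626.8] lip edges 608.5535404841124 627.1516675197416
0 slot 119 [609.6 627.1] lip edges 608.9565038284798 627.4336554970608
10 slot 129 [610.  627.4] lip edges 609.389838230052 627.7268802383369
fork 5993 [578.   25.2  31. ] [661.2 125.   36.2] ((619.6372680664062, 75.08965301513672), (99.81798553466797, 83.18940734863281), 89.99909210205078)
fork_seat [([622.1, 68.8, 35.3], 0.71)]
ejector []
block [([619.3, 70.3, 35.5], 0.39)]
tbolt [([610.9, -60.5, 176.3], 0.83), ([400.6, -187.7, -1.1], 0.68)]
```

View pics/w3.png

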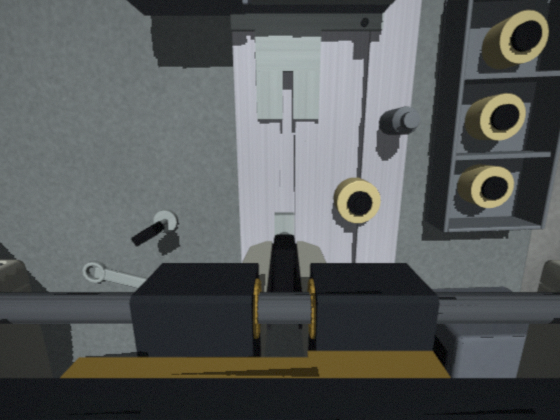

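The wrist view shows the bolt in the jaws at (285,250), the slot ahead, the fork with its gap at (287,80), and the spare cup clear at (357,200). The slot centre line is x = 615.6 at y = −60 with yaw −2.4°, and the seat is at about (621, 69). Next I align and come down to just above the lips.

>>> {"api": "step_arm", "payload": {"plan": [{"claw":0,"x":0.02,"y":0.123,"z":0.4,"ax":0,"ay":0,"az":0.0019},{"claw":0,"x":0,"y":0,"z":0.8,"ax":0,"ay":0,"az":0},{"claw":0,"x":0,"y":0,"z":0.8,"ax":0,"ay":0,"az":0},{"claw":0,"x":0,"y":0,"z":0.8,"ax":0,"ay":0,"az":0},{"claw":0,"x":0,"y":0,"z":0.8,"ax":0,"ay":0,"az":0},{"claw":0,"x":0,"y":0,"z":0.6,"ax":0,"ay":0,"az":0},{"claw":0,"x":0,"y":0,"z":0,"ax":0,"ay":0,"az":0},{"claw":0,"x":0,"y":0,"z":0,"ax":0,"ay":0,"az":0}]}}

```text
time_s: 8.95
ee_pos: [616.3, -60.1, 115.4]
eef_rot: [[0.041, 0.999, -0.0], [0.999, -0.041, 0.0], [0.0, -0.0, -1.0]]
wrist_force: [0.2, -0.6, 0.1]
gripper_width: 11.7
```

```bash
python3 - <<'E'
from h import *
go([615.7,-60,74],-2.4)
s=readout.sense()
d=np.load("w3.npz"); X=d["X"]; ok=d["z"]>0
for y0 in range(30,90,5):
    b=ok&(abs(X[...,1]-y0)<2.5)&(abs(X[...,0]-620)<14)
    lo=X[b&(X[...,2]<29)][:,0]; hi=X[b&(X[...,2]>31)&(X[...,2]<38)][:,0]
    print(y0,len(lo),(lo.min(),lo.max()) if len(lo) else "", len(hi), hi[hi<620].max() if (hi<620).any() else "", hi[hi>620].min() if (hi>620).any() else "")
p=vision.grab_frame("side")
print([(d["point"],round(d["conf"],2)) for d in vision.pinpoint("tbolt",p)])
a=p["pixels"][150:250,180:320]; cv2.imwrite("pics/s4.png",cv2.resize(a,(784,560),interpolation=cv2.INTER_CUBIC))
E
```

```text
t 8.95 pos [616.3 -60.1 115.4] jaw yaw -2.3289915098097658 q [-9.9 35.7 89.7 -0.  54.6 -7.5]
tool shift mm [ 0.1 -0.5 41.4] shares [ 0.  -0.   1.4] turn deg [-0.  -0.   0.1] shares [-0. -0.  0.] F [ 0.2 -0.6  0.1] w 11.705971708243109
30 51 (np.float64(613.2311137936653), np.float64(625.5226861355051)) 67 612.4588821516489 625.8751714493264
35 47 (np.float64(613.4020699643835), np.float64(625.6539736065273)) 63 612.6631118913192 625.9839422357568
40 46 (np.float64(613.6303924637584), np.float64(625.7983150466068)) 64 612.843427427605 626.1330963396399
45 52 (np.float64(613.8073973144266), np.float64(625.9454471340367)) 68 613.0448778305262 626.2999279615153
50 44 (np.float64(614.0256585092868), np.float64(626.0994720818973)) 64 613.2521674314793 626.4747850092042
55 53 (np.float64(614.2017415016891), np.float64(626.2674686527831)) 69 613.4512062968905 626.595779876367
60 45 (np.float64(614.3687443139002), np.float64(626.365752502477)) 66 613.6567002670708 626.7926726521578
65 54 (np.float64(614.5835268967359), np.float64(626.5644690534203)) 72 613.8616766697463 626.896160634702
70 46 (np.float64(614.7978352252217), np.float64(626.7309421892177)) 73 614.0561889574338 627.0232162639708
75 51 (np.float64(614.9650932390654), np.float64(626.8219513875752)) 104 619.6987563690905 620.7206127931186
80 22 (np.float64(615.1747598339442), np.float64(626.9140414744429)) 129 619.865308889709 620.7980666427276
85 0  130 619.9554318869311 620.0139984237908
[([525.0, 326.0, 0.0], 0.77), ([492.1, 455.5, -2.8], 0.58), ([613.6, -60.5, 51.4], 0.43), ([620.6, 168.3, 58.3], 0.32)]
```

View pics/s4.png

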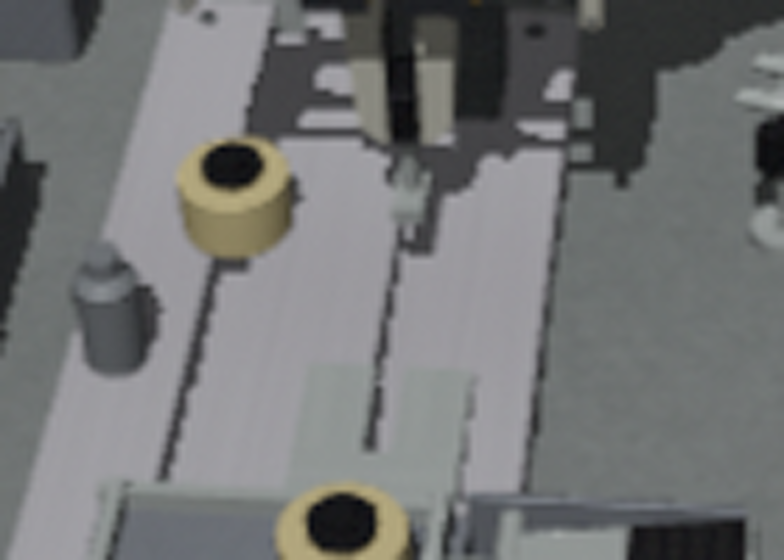

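The side crop shows the foot just above the near slot at (408,200), bolt upright. Now I lower it into the slot.

>>> {"api": "step_arm", "payload": {"plan": [{"claw":0,"x":0,"y":-0.015,"z":0.3,"ax":0,"ay":0,"az":0},{"claw":0,"x":0,"y":0,"z":0.2,"ax":0,"ay":0,"az":0},{"claw":0,"x":0,"y":0,"z":0.15,"ax":0,"ay":0,"az":0},{"claw":0,"x":0,"y":0,"z":0.15,"ax":0,"ay":0,"az":0},{"claw":0,"x":0,"y":0,"z":0,"ax":0,"ay":0,"az":0}]}}

```text
time_s: 9.55
ee_pos: [615.4, -60.2, 90.8]
eef_rot: [[0.041, 0.999, -0.001], [0.999, -0.041, 0.0], [0.0, -0.001, -1.0]]
wrist_force: [0.6, 1.5, 0.2]
gripper_width: 11.9
```

>>> {"api": "step_arm", "payload": {"plan": [{"claw":0,"x":0,"y":0,"z":0.15,"ax":0,"ay":0,"az":0},{"claw":0,"x":0,"y":0,"z":0.15,"ax":0,"ay":0,"az":0},{"claw":0,"x":0,"y":0,"z":0.15,"ax":0,"ay":0,"az":0},{"claw":0,"x":0,"y":0,"z":0.1,"ax":0,"ay":0,"az":0},{"claw":0,"x":0,"y":0,"z":0,"ax":0,"ay":0,"az":0}]}}

```text
time_s: 10.05
ee_pos: [615.5, -60.2, 74.5]
eef_rot: [[0.041, 0.999, -0.001], [0.999, -0.041, 0.0], [0.0, -0.001, -1.0]]
wrist_force: [0.4, 0.1, -0.2]
gripper_width: 11.7
```

>>> {"api": "step_arm", "payload": {"plan": [{"claw":0,"x":0.3,"y":0,"z":0,"ax":0,"ay":0,"az":0},{"claw":0,"x":0.5,"y":0,"z":0,"ax":0,"ay":0,"az":0},{"claw":0,"x":0.5,"y":0,"z":0,"ax":0,"ay":0,"az":0},{"claw":0,"x":0.5,"y":0,"z":0,"ax":0,"ay":0,"az":0},{"claw":0,"x":0.4,"y":0,"z":0,"ax":0,"ay":0,"az":0},{"claw":0,"x":0.2,"y":0,"z":0,"ax":0,"ay":0,"az":0},{"claw":0,"x":0.2,"y":0,"z":0,"ax":0,"ay":0,"az":0},{"claw":0,"x":0.2,"y":0,"z":0,"ax":0,"ay":0,"az":0},{"claw":0,"x":0.2,"y":0,"z":0,"ax":0,"ay":0,"az":0},{"claw":0,"x":0,"y":0,"z":0,"ax":0,"ay":0,"az":0}]}}

```text
time_s: 11.05
ee_pos: [619.4, 30.1, 75.0]
eef_rot: [[0.04, 0.999, 0.0], [0.999, -0.04, 0.0], [0.0, 0.0, -1.0]]
wrist_force: [-0.2, -0.6, -0.1]
gripper_width: 11.9
```

>>> {"api": "step_arm", "payload": {"plan": [{"claw":0,"x":0.3,"y":0,"z":0,"ax":0,"ay":0,"az":0},{"claw":0,"x":0.3,"y":0,"z":0,"ax":0,"ay":0,"az":0},{"claw":0,"x":0.3,"y":0,"z":0,"ax":0,"ay":0,"az":0},{"claw":0,"x":0.2,"y":0,"z":0,"ax":0,"ay":0,"az":0},{"claw":0,"x":0,"y":0,"z":0,"ax":0,"ay":0,"az":0}]}}

```text
time_s: 11.55
ee_pos: [620.7, 63.6, 75.0]
eef_rot: [[0.04, 0.999, 0.0], [0.999, -0.04, 0.0], [0.0, 0.0, -1.0]]
wrist_force: [0.4, 0.3, -0.0]
gripper_width: 11.9
```

>>> {"api": "step_arm", "payload": {"plan": [{"claw":0,"x":0.08,"y":0,"z":0,"ax":0,"ay":0,"az":0},{"claw":0,"x":0.08,"y":0,"z":0,"ax":0,"ay":0,"az":0},{"claw":0,"x":0.05,"y":0,"z":0,"ax":0,"ay":0,"az":0},{"claw":0,"x":0,"y":0,"z":0,"ax":0,"ay":0,"az":0}]}}

```text
time_s: 11.95
ee_pos: [621.0, 69.0, 75.0]
eef_rot: [[0.041, 0.999, -0.0], [0.999, -0.041, 0.0], [-0.0, -0.0, -1.0]]
wrist_force: [0.4, -0.3, -1.6]
gripper_width: 11.9
```

>>> {"api": "step_arm", "payload": {"plan": [{"claw":0,"x":0.03,"y":0,"z":0,"ax":0,"ay":0,"az":0},{"claw":0,"x":0,"y":0,"z":0,"ax":0,"ay":0,"az":0}]}}

```text
time_s: 12.15
ee_pos: [621.0, 69.8, 75.0]
eef_rot: [[0.041, 0.999, -0.0], [0.999, -0.041, 0.0], [0.0, -0.0, -1.0]]
wrist_force: [0.4, -0.7, -1.3]
gripper_width: 11.6
```

>>> {"api": "step_arm", "payload": {"plan": [{"claw":0,"x":0.03,"y":0,"z":0,"ax":0,"ay":0,"az":0},{"claw":0,"x":0,"y":0,"z":0,"ax":0,"ay":0,"az":0}]}}

```text
time_s: 12.35
ee_pos: [621.0, 70.8, 75.0]
eef_rot: [[0.041, 0.999, 0.0], [0.999, -0.041, -0.0], [0.0, 0.0, -1.0]]
wrist_force: [-0.2, 0.1, -0.4]
gripper_width: 11.5
```

>>> {"api": "step_arm", "payload": {"plan": [{"claw":0,"x":0.03,"y":0,"z":0,"ax":0,"ay":0,"az":0},{"claw":0,"x":0,"y":0,"z":0,"ax":0,"ay":0,"az":0}]}}

```text
time_s: 12.55
ee_pos: [621.1, 71.7, 75.0]
eef_rot: [[0.041, 0.999, 0.0], [0.999, -0.041, 0.0], [0.0, 0.0, -1.0]]
wrist_force: [0.4, -0.1, -0.4]
gripper_width: 11.8
```

>>> {"api": "step_arm", "payload": {"plan": [{"claw":0,"x":0.03,"y":0,"z":0,"ax":0,"ay":0,"az":0},{"claw":0,"x":0,"y":0,"z":0,"ax":0,"ay":0,"az":0}]}}

```text
time_s: 12.75
ee_pos: [621.1, 72.5, 75.0]
eef_rot: [[0.041, 0.999, -0.0], [0.999, -0.041, -0.0], [-0.0, -0.0, -1.0]]
wrist_force: [0.0, -0.4, -0.4]
gripper_width: 11.5
```

>>> {"api": "step_arm", "payload": {"plan": [{"claw":0,"x":0.03,"y":0,"z":0,"ax":0,"ay":0,"az":0},{"claw":0,"x":0,"y":0,"z":0,"ax":0,"ay":0,"az":0}]}}

```text
time_s: 12.95
ee_pos: [621.1, 72.9, 75.0]
eef_rot: [[0.04, 0.999, -0.0], [0.999, -0.04, -0.001], [-0.001, -0.0, -1.0]]
wrist_force: [-0.7, -5.0, -0.4]
gripper_width: 12.0
```

>>> {"api": "step_arm", "payload": {"plan": [{"claw":0,"x":0.03,"y":0,"z":0,"ax":0,"ay":0,"az":0},{"claw":0,"x":0,"y":0,"z":0,"ax":0,"ay":0,"az":0}]}}

```text
time_s: 13.15
ee_pos: [621.2, 73.3, 75.0]
eef_rot: [[0.04, 0.999, -0.0], [0.999, -0.04, -0.002], [-0.002, -0.0, -1.0]]
wrist_force: [-0.8, -7.9, 0.1]
gripper_width: 11.6
```

The end of the fork made contact at TCP y ≈ 72.7 (force −8 N), so the bolt is home. I'll ease off about 1 mm and give it the quarter turn.

>>> {"api": "step_arm", "payload": {"plan": [{"claw":0,"x":-0.05,"y":0,"z":0,"ax":0,"ay":0,"az":0},{"claw":0,"x":0,"y":0,"z":0,"ax":0,"ay":0,"az":-0.03},{"claw":0,"x":0,"y":0,"z":0,"ax":0,"ay":0,"az":-0.03},{"claw":0,"x":0,"y":0,"z":0,"ax":0,"ay":0,"az":-0.03},{"claw":0,"x":0,"y":0,"z":0,"ax":0,"ay":0,"az":0}]}}

```text
time_s: 13.65
ee_pos: [621.4, 72.8, 75.1]
eef_rot: [[-0.241, 0.971, 0.001], [0.971, 0.241, 0.0], [-0.0, 0.001, -1.0]]
wrist_force: [0.9, -2.5, 0.2]
gripper_width: 12.0
```

>>> {"api": "step_arm", "payload": {"plan": [{"claw":0,"x":0,"y":0,"z":0,"ax":0,"ay":0,"az":-0.041},{"claw":0,"x":0,"y":0,"z":0,"ax":0,"ay":0,"az":-0.041},{"claw":0,"x":0,"y":0,"z":0,"ax":0,"ay":0,"az":-0.041},{"claw":0,"x":0,"y":0,"z":0,"ax":0,"ay":0,"az":-0.041},{"claw":0,"x":0,"y":0,"z":0,"ax":0,"ay":0,"az":-0.041},{"claw":0,"x":0,"y":0,"z":0,"ax":0,"ay":0,"az":0}]}}

```text
time_s: 14.25
ee_pos: [621.1, 73.0, 75.0]
eef_rot: [[-0.774, 0.633, 0.0], [0.633, 0.774, 0.0], [0.0, 0.0, -1.0]]
wrist_force: [0.4, -1.8, -0.1]
gripper_width: 12.1
```

>>> {"api": "step_arm", "payload": {"plan": [{"claw":0,"x":0,"y":0,"z":0,"ax":0,"ay":0,"az":-0.041},{"claw":0,"x":0,"y":0,"z":0,"ax":0,"ay":0,"az":-0.041},{"claw":0,"x":0,"y":0,"z":0,"ax":0,"ay":0,"az":-0.041},{"claw":0,"x":0,"y":0,"z":0,"ax":0,"ay":0,"az":-0.041},{"claw":0,"x":0,"y":0,"z":0,"ax":0,"ay":0,"az":-0.041},{"claw":0,"x":0,"y":0,"z":0,"ax":0,"ay":0,"az":0}]}}

```text
time_s: 14.85
ee_pos: [621.0, 73.0, 75.0]
eef_rot: [[-0.999, 0.044, -0.0], [0.044, 0.999, 0.0], [0.0, 0.0, -1.0]]
wrist_force: [0.6, -0.1, -0.3]
gripper_width: 11.9
```

```bash
python3 - <<'E'
from h import *
go([621,72,73],87.6); print(readout.sense()["moment"])
E
```

```text
t 14.85 pos [621.  73.  75.] jaw yaw 87.4839689552415 q [  2.4  39.4  89.7   0.   50.9 -85.1]
tool shift mm [-0. -1.  2.] shares [-0.  -0.   0.1] turn deg [ 0.  -0.  -0.1] shares [ 0. -0. -0.] F [ 0.6 -0.1 -0.3] w 11.930388224966505
[ 0.1  0.1 -0.1]
```

>>> {"api": "step_arm", "payload": {"plan": [{"claw":0,"x":0,"y":-0.025,"z":0.05,"ax":0,"ay":0,"az":0},{"claw":0,"x":0,"y":0,"z":0.03,"ax":0,"ay":0,"az":0},{"claw":0,"x":0,"y":0,"z":0,"ax":0,"ay":0,"az":0}]}}

```text
time_s: 15.15
ee_pos: [621.1, 72.1, 72.6]
eef_rot: [[-0.999, 0.044, 0.0], [0.044, 0.999, 0.0], [-0.0, 0.0, -1.0]]
wrist_force: [0.6, 0.3, -0.5]
gripper_width: 11.7
```

>>> {"api": "step_arm", "payload": {"plan": [{"claw":0.3,"x":0,"y":0,"z":0,"ax":0,"ay":0,"az":0},{"claw":0.3,"x":0,"y":0,"z":0,"ax":0,"ay":0,"az":0},{"claw":0.3,"x":0,"y":0,"z":0,"ax":0,"ay":0,"az":0},{"claw":0.3,"x":0,"y":0,"z":0,"ax":0,"ay":0,"az":0}]}}

```text
time_s: 15.55
ee_pos: [621.1, 72.1, 72.6]
eef_rot: [[-0.999, 0.041, 0.0], [0.041, 0.999, -0.0], [-0.0, -0.0, -1.0]]
wrist_force: [-0.3, -0.4, 1.3]
gripper_width: 27.9
```

>>> {"api": "step_arm", "payload": {"plan": [{"claw":0.3,"x":0,"y":0,"z":-0.3,"ax":0,"ay":0,"az":0},{"claw":0.3,"x":0,"y":0,"z":-0.5,"ax":0,"ay":0,"az":0},{"claw":0.3,"x":0,"y":0,"z":-0.9,"ax":0,"ay":0,"az":0},{"claw":0.3,"x":0,"y":0,"z":-0.9,"ax":0,"ay":0,"az":0},{"claw":0.3,"x":0,"y":0,"z":-0.9,"ax":0,"ay":0,"az":0},{"claw":0.3,"x":0,"y":0,"z":-0.9,"ax":0,"ay":0,"az":0},{"claw":0,"x":0,"y":0.5,"z":-0.9,"ax":0,"ay":0,"az":0},{"claw":0,"x":0,"y":0.8,"z":0,"ax":0,"ay":0,"az":0},{"claw":0,"x":0,"y":0.7,"z":0,"ax":0,"ay":0,"az":0},{"claw":0,"x":0,"y":0,"z":0,"ax":0,"ay":0,"az":0}]}}

```text
time_s: 16.55
ee_pos: [623.5, 134.0, 233.2]
eef_rot: [[-0.999, 0.039, 0.002], [0.039, 0.999, 0.001], [-0.002, 0.001, -1.0]]
wrist_force: [0.8, 0.2, -0.8]
gripper_width: 1.8
```

```bash
python3 - <<'E'
from h import *
s=readout.sense(); p=vision.grab_frame("wrist"); cv2.imwrite("pics/w5.png",p["pixels"])
X=wcloud(s,p); ok=p["z_map"]>0; go([621,72,220],87.6)
d=np.hypot(X[...,0]-621,X[...,1]-72)
m=ok&(d<26)&(X[...,2]>70)&(X[...,2]<86); t=X[m]
if len(t)>3: print("bar",len(t),cv2.minAreaRect(t[:,:2].astype(np.float32)),t.mean(0))
def q(name,p): print(name,[(np.array(d["point"]),round(d["conf"],2)) for d in vision.pinpoint(name,p)][:3])
for k in ("fork_seat","tbolt","tread","pedal_hinge","ejector","jar","cup"): q(k,p)
m=ok&(abs(X[...,0]-495)<50)&(abs(X[...,1]-172)<24)&(X[...,2]>50)
for x0 in range(455,560,10):
    b=m&(abs(X[...,0]-x0)<4); 
    if b.sum()>3: print(x0,b.sum(),np.median(X[b][:,2]),X[b].min(0)[1],X[b].max(0)[1])
m=ok&(X[...,2]>68)&(X[...,2]<78)&(X[...,0]>465)&(X[...,0]<580)&(abs(X[...,1]-172)<45)
h,e=np.histogram(X[m][:,1],bins=range(128,216,3)); print(dict(zip(e,h)))
t=vision.grab_frame("top"); Y=cloud(t); d=np.hypot(Y[...,0]-621,Y[...,1]-72); m=(d<26)&(Y[...,2]>68)&(Y[...,2]<88); r=Y[m]
if len(r)>3: print("topbar",len(r),cv2.minAreaRect(r[:,:2].astype(np.float32)),r.mean(0))
for k in ("tbolt","cup","fork_seat","tread"): q(k,t)
E
```

```text
t 16.6 pos [623.5 132.8 232.9] jaw yaw 87.75975844544972 q [  7.8  29.8  81.4  -0.   68.7 -79.9]
tool shift mm [  0.1 -60.8  12.8] shares [ 0.  -2.   0.4] turn deg [0.  0.1 0.2] shares [0. 0. 0.] F [-0.2 -0.3 -0.3] w 1.0516776867822195
bar 351 ((620.8512573242188, 70.34127044677734), (12.238787651062012, 28.996334075927734), 87.58545684814453) [620.6  71.   76.8]
fork_seat [(array([623.8,  69. ,  35.5]), 0.87), (array([618.7,  14.6,   1.3]), 0.62)]
tbolt [(array([524.1, 326.2,   0.5]), 0.95), (array([621.7,  72.2,   8.5]), 0.94), (array([493.6, 454.9,  -0. ]), 0.52)]
tread [(array([491.2, 172.8,  77. ]), 0.67)]
pedal_hinge [(array([563.6, 167.8,  62.3]), 0.66)]
ejector [(array([617.6, 169.2,  57.5]), 0.72)]
jar [(array([451.4, -98. ,   0.7]), 0.68), (array([510.7, 244.4,  -1.3]), 0.66)]
cup [(array([620.8, 172.6,  57.8]), 0.88)]
475 477 81.65780621224945 148.56839303740273 192.95120917956183
485 490 80.04715285106863 148.23241605435675 192.23888358158166
495 464 78.38173522135033 148.03234722792837 191.8374945447811
505 436 76.66702630975138 148.60496167452584 191.35092942891862
515 
[... 749 characters left out ...]
np.int64(179): np.int64(149), np.int64(182): np.int64(161), np.int64(185): np.int64(156), np.int64(188): np.int64(143), np.int64(191): np.int64(28), np.int64(194): np.int64(0), np.int64(197): np.int64(42), np.int64(200): np.int64(310), np.int64(203): np.int64(195), np.int64(206): np.int64(8), np.int64(209): np.int64(0), np.int64(212): np.int64(0)}
topbar 27 ((618.5260620117188, 68.3652572631836), (6.748875617980957, 30.61992835998535), 86.12787628173828) [619.3  67.7  76.4]
tbolt [(array([493.8, 457.8,   1.2]), 0.59), (array([623.6,  78.1,   8.3]), 0.53), (array([524.4, 320.9,  -2.7]), 0.45)]
cup [(array([664.5, 423.1,   2.6]), 0.68)]
fork_seat [(array([617.9,  73.9,  36.2]), 0.79)]
tread []
```

View pics/w5.png

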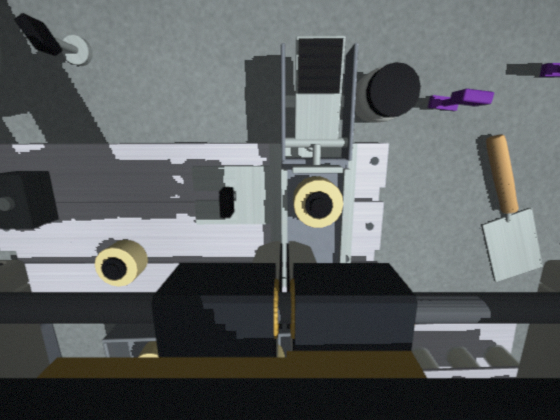

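The wrist view shows the bolt's bar crosswise over the fork at (228,202), the cup still at (318,203), and the pedal up with its tread at (320,65). The bar centre is (620.9, 70.6), crosswise to within about 0.1° of the slot, with its top at 77–78 mm, so it is locked. Now I move the closed fingers over the tread at about (493, 170), z 78.

>>> {"api": "step_arm", "payload": {"plan": [{"claw":0,"x":0.88,"y":0.211,"z":0,"ax":0,"ay":0,"az":0},{"claw":0,"x":0.88,"y":0.211,"z":0,"ax":0,"ay":0,"az":0},{"claw":0,"x":0.88,"y":0.211,"z":0,"ax":0,"ay":0,"az":0},{"claw":0,"x":0.88,"y":0.211,"z":0,"ax":0,"ay":0,"az":0},{"claw":0,"x":0.88,"y":0.211,"z":0,"ax":0,"ay":0,"az":0},{"claw":0,"x":0,"y":0,"z":0.5,"ax":0,"ay":0,"az":0},{"claw":0,"x":0,"y":0,"z":0.8,"ax":0,"ay":0,"az":0},{"claw":0,"x":0,"y":0,"z":0.8,"ax":0,"ay":0,"az":0},{"claw":0,"x":0,"y":0,"z":0.8,"ax":0,"ay":0,"az":0},{"claw":0,"x":0,"y":0,"z":0.8,"ax":0,"ay":0,"az":0},{"claw":0,"x":0,"y":0,"z":0,"ax":0,"ay":0,"az":0},{"claw":0,"x":0,"y":0,"z":0,"ax":0,"ay":0,"az":0}]}}

```text
time_s: 18.4
ee_pos: [493.1, 169.1, 121.1]
eef_rot: [[-0.999, 0.041, -0.0], [0.041, 0.999, -0.0], [0.0, -0.0, -1.0]]
wrist_force: [0.4, 0.3, 0.3]
gripper_width: 0.5
```

>>> {"api": "step_arm", "payload": {"plan": [{"claw":0,"x":0,"y":0,"z":0.35,"ax":0,"ay":0,"az":0},{"claw":0,"x":0,"y":0,"z":0.15,"ax":0,"ay":0,"az":0},{"claw":0,"x":0,"y":0,"z":0.1,"ax":0,"ay":0,"az":0},{"claw":0,"x":0,"y":0,"z":0.1,"ax":0,"ay":0,"az":0},{"claw":0,"x":0,"y":0,"z":0.1,"ax":0,"ay":0,"az":0},{"claw":0,"x":0,"y":0,"z":0,"ax":0,"ay":0,"az":0}]}}

```text
time_s: 19.0
ee_pos: [492.6, 169.0, 96.6]
eef_rot: [[-0.999, 0.041, -0.001], [0.041, 0.999, -0.0], [0.001, -0.0, -1.0]]
wrist_force: [-3.3, 0.3, 6.2]
gripper_width: 0.3
```

>>> {"api": "step_arm", "payload": {"plan": [{"claw":0,"x":0,"y":0,"z":0.1,"ax":0,"ay":0,"az":0},{"claw":0,"x":0,"y":0,"z":0.1,"ax":0,"ay":0,"az":0},{"claw":0,"x":0,"y":0,"z":0.1,"ax":0,"ay":0,"az":0},{"claw":0,"x":0,"y":0,"z":0.1,"ax":0,"ay":0,"az":0},{"claw":0,"x":0,"y":0,"z":0,"ax":0,"ay":0,"az":0}]}}

```text
time_s: 19.5
ee_pos: [492.4, 169.0, 84.8]
eef_rot: [[-0.999, 0.041, -0.001], [0.041, 0.999, -0.0], [0.001, -0.0, -1.0]]
wrist_force: [-5.6, 0.4, 8.4]
gripper_width: 0.5
```

>>> {"api": "step_arm", "payload": {"plan": [{"claw":0,"x":0,"y":0,"z":0.08,"ax":0,"ay":0,"az":0},{"claw":0,"x":0,"y":0,"z":0.08,"ax":0,"ay":0,"az":0},{"claw":0,"x":0,"y":0,"z":0,"ax":0,"ay":0,"az":0}]}}

```text
time_s: 19.8
ee_pos: [492.7, 169.1, 80.3]
eef_rot: [[-0.999, 0.041, -0.0], [0.041, 0.999, 0.0], [0.0, -0.0, -1.0]]
wrist_force: [-5.9, 0.0, 9.2]
gripper_width: 0.4
```

>>> {"api": "step_arm", "payload": {"plan": [{"claw":0,"x":0,"y":0,"z":0.06,"ax":0,"ay":0,"az":0},{"claw":0,"x":0,"y":0,"z":0.05,"ax":0,"ay":0,"az":0},{"claw":0,"x":0,"y":0,"z":0,"ax":0,"ay":0,"az":0}]}}

```text
time_s: 20.1
ee_pos: [493.0, 169.1, 77.2]
eef_rot: [[-0.999, 0.041, 0.0], [0.041, 0.999, 0.0], [-0.0, 0.0, -1.0]]
wrist_force: [-3.6, -1.5, 11.6]
gripper_width: 0.3
```

>>> {"api": "step_arm", "payload": {"plan": [{"claw":0,"x":0,"y":0,"z":0.05,"ax":0,"ay":0,"az":0},{"claw":0,"x":0,"y":0,"z":0,"ax":0,"ay":0,"az":0}]}}

```text
time_s: 20.3
ee_pos: [493.2, 169.1, 76.3]
eef_rot: [[-0.999, 0.041, 0.001], [0.041, 0.999, 0.0], [-0.001, 0.0, -1.0]]
wrist_force: [-6.1, -1.7, 16.6]
gripper_width: 0.6
```

>>> {"api": "step_arm", "payload": {"plan": [{"claw":0,"x":0,"y":0,"z":0.04,"ax":0,"ay":0,"az":0},{"claw":0,"x":0,"y":0,"z":0,"ax":0,"ay":0,"az":0}]}}

```text
time_s: 20.5
ee_pos: [493.3, 169.1, 75.8]
eef_rot: [[-0.999, 0.04, 0.001], [0.04, 0.999, 0.0], [-0.001, 0.0, -1.0]]
wrist_force: [-10.0, -2.2, 30.9]
gripper_width: 0.3
```

Force climbs steeply, from 12 to 31 N over the last 1.4 mm, so this is the stop. I release the pedal and retreat.

>>> {"api": "step_arm", "payload": {"plan": [{"claw":0,"x":0,"y":0,"z":-0.1,"ax":0,"ay":0,"az":0},{"claw":0,"x":0,"y":0,"z":-0.15,"ax":0,"ay":0,"az":0},{"claw":0,"x":0,"y":0,"z":-0.2,"ax":0,"ay":0,"az":0},{"claw":0,"x":0,"y":0,"z":-0.2,"ax":0,"ay":0,"az":0},{"claw":0,"x":0,"y":0,"z":-0.2,"ax":0,"ay":0,"az":0},{"claw":0,"x":0,"y":0,"z":-0.3,"ax":0,"ay":0,"az":0},{"claw":0,"x":0,"y":0,"z":-0.8,"ax":0,"ay":0,"az":0},{"claw":0,"x":0,"y":0,"z":-0.9,"ax":0,"ay":0,"az":0},{"claw":0,"x":0,"y":0,"z":-0.9,"ax":0,"ay":0,"az":0},{"claw":0,"x":0,"y":0,"z":-0.9,"ax":0,"ay":0,"az":0},{"claw":0,"x":-0.8,"y":0,"z":-0.3,"ax":0,"ay":0,"az":0},{"claw":0,"x":-0.9,"y":0,"z":0,"ax":0,"ay":0,"az":0}]}}

```text
time_s: 21.7
ee_pos: [544.9, 167.1, 224.7]
eef_rot: [[-0.999, 0.04, 0.003], [0.04, 0.999, 0.001], [-0.003, 0.001, -1.0]]
wrist_force: [0.2, -0.4, 1.0]
gripper_width: 0.7
```

>>> {"api": "step_arm", "payload": {"plan": [{"claw":0,"x":-0.9,"y":-0.3,"z":0,"ax":0,"ay":0,"az":0},{"claw":0,"x":-0.9,"y":-0.3,"z":0,"ax":0,"ay":0,"az":0},{"claw":0,"x":-0.9,"y":-0.3,"z":0,"ax":0,"ay":0,"az":0},{"claw":0,"x":-0.9,"y":-0.3,"z":0,"ax":0,"ay":0,"az":0},{"claw":0,"x":0,"y":0,"z":0,"ax":0,"ay":0,"az":0},{"claw":0,"x":0,"y":0,"z":0,"ax":0,"ay":0,"az":0}]}}

```text
time_s: 22.3
ee_pos: [650.0, 126.5, 221.9]
eef_rot: [[-0.999, 0.041, -0.001], [0.041, 0.999, 0.0], [0.001, -0.0, -1.0]]
wrist_force: [0.6, 0.2, -1.1]
gripper_width: 0.4
```

```bash
python3 - <<'E'
from h import *
s=readout.sense(); p=vision.grab_frame("wrist"); cv2.imwrite("pics/w6.png",p["pixels"])
X=wcloud(s,p); ok=p["z_map"]>0; go([621,72,220],87.6)
d=np.hypot(X[...,0]-621,X[...,1]-72)
m=ok&(d<26)&(X[...,2]>70)&(X[...,2]<86); t=X[m]
if len(t)>3: print("bar",len(t),cv2.minAreaRect(t[:,:2].astype(np.float32)),t.mean(0))
for x0 in (475,495,515,535):
    b=ok&(abs(X[...,0]-x0)<4)&(abs(X[...,1]-169)<20); print(x0,np.median(X[b][:,2]) if b.sum() else None)
m=ok&(X[...,2]>90)&(X[...,2]<103)&(abs(X[...,1]-168)<50)&(X[...,0]>570)&(X[...,0]<760); t=X[m]
if len(t)>3: print("cup top",len(t),(t.min(0)+t.max(0))/2,t.max(0)-t.min(0))
def q(name,p): print(name,[(np.array(d["point"]),round(d["conf"],2)) for d in vision.pinpoint(name,p)][:3])
for k in ("tbolt","tread","cup","spare_cup","jar"): q(k,p)
E
```

```text
t 22.35 pos [649.7 126.8 222.2] jaw yaw 87.67082441979785 q [  7.   33.   77.7   0.   69.4 -80.7]
tool shift mm [ 26.4 -55.9   2.2] shares [ 0.9 -1.9  0.1] turn deg [-0.  -0.   0.1] shares [-0. -0.  0.] F [-0.9 -0.6  0.2] w 0.47595750318661695
bar 396 ((621.1687622070312, 70.30841064453125), (12.388978004455566, 29.50359535217285), 87.03443908691406) [620.8  71.1  76.8]
475 81.65078841496378
495 78.44860277918116
515 74.75710736394477
535 69.18665897215962
cup top 619 [671.8 166.   94.1] [27.  27.1  8.1]
tbolt [(array([520.2, 325.8,   0.3]), 0.91), (array([622.9,  75.1,  12.3]), 0.59), (array([ 607.3, -160.5,   28.1]), 0.18)]
tread [(array([493.2, 175.5,  75.7]), 0.75)]
cup [(array([672.4, 169.5,  58.3]), 0.58)]
spare_cup [(array([696.6, -58.9,  30.3]), 0.89), (array([620.4,  72.4,  34.8]), 0.33)]
jar [(array([511.2, 245.3,  -2.3]), 0.64)]
```

View pics/w6.png

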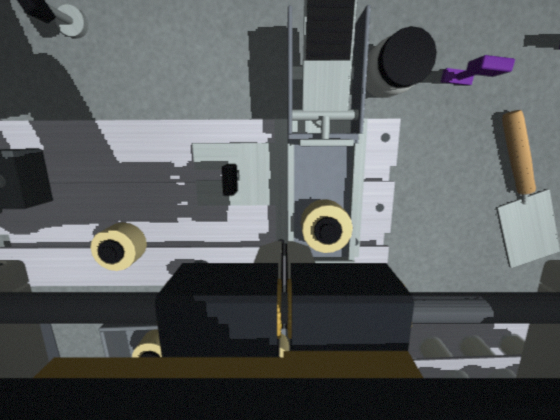

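The wrist view shows the cup moved along the deck to (327,228), world x 672, which is 47 mm from the ejector origin as expected for full travel. The pedal is back up with the same heights as before, and the bolt is unmoved and crosswise at (230,180). I hand it in.

```bash
python3 -c "
from h import *
print(bot.sign_off())"
```

```text
the job is handed in; nothing more can be done
None
```

The job is done and handed in at about 22 s. The T-bolt went into the near slot, was slid into the fork until it met the closed end, and was turned 90° and released. Only then did I press the pedal to its stop and let it come back up.

**Last checks:**
- **Bolt:** it stands at about (621, 71) with its top at about 77 mm. The bar lies across the slot to within about 1°, and it did not move while the pedal was worked.
- **Home position:** I eased back about 1 mm from the closed end before releasing. By my estimate the shank stands 1–2 mm past the nominal seat point, inside the fork's clearance.
- **Pedal:** the force rose steeply to 31 N at the stop. Afterwards the tread was back at its starting height.
- **Cup:** it slid about 50 mm to ejector x ≈ 47, which is what full travel should give.
- **Bystanders:** in the last wrist picture the spare cup and jar read within a few mm of their first positions, which is within the networks' error. The scraper and purple bolts look undisturbed. The knob bolt, cartridge and wrench were not checked again.

**Failed or disagreed:**
- The first move call was refused because its rows lacked some keys; nothing moved.
- The top camera read the bolt about 2–3 mm off the wrist camera, roughly its calibration error. I used the wrist reading.

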